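Strip the bending jig

ROBOT

A 6-joint arm with a two-finger parallel gripper is mounted at the origin on a cart in front of the work surface, level with it; the furniture and walls round the work are solid. World frame = base frame: x ahead of the robot, y to its left, z up, the work surface at z = 0. Lengths are in m, angles in degrees, forces in N, time in s.
With the tool pointing down it reaches from about 0.25 to 0.8 m from the base axis. Payload 8.5 kg.
Tool frame: the origin (TCP) lies midway between the tips of the shut fingers; the grasp point (between the pads) lies bot.grasp_offset behind it (bot.grasp_offset is the distance from the TCP to the grasp point, in m); x points along the fingers, z is the direction in which the jaws open and shut, and the axes are right-handed (so a half turn about x gives the same grasp; the last joint's range is limited). The gripper opens to 85 mm and grips with 20 to 120 N. Pads are 22 mm wide; open, the fingers measure 114 mm over their backs; the gripper's body (76 mm by 85 mm) begins 54 mm behind the grasp point. The pads swing forward as they close: fully open they stand 13 mm farther back than shut.
Start: joints at [70.703, 13.648, -0.773, 75.585, 0, 90], TCP at [0.173, 0.495, 0.231] pointing down, gripper open.
Joint ranges: [-152.45, 152.45], [-59.26, 108.67], [-65.41, 83.53], [-104.44, 129.93], [-82.83, 76.93], [-180, 180]. Speed limits (degrees/s): [127.2, 127.2, 159.86, 180, 180, 180].

INTERFACE

Orientations are given as [roll, pitch, yaw] about the fixed x, y, z axes, in that order (R = Rz(yaw) Ry(pitch) Rx(roll)).
In Python, from bench import bot gives the robot as it stands.
- The arm moves only by the shell command python3 -m pendant 'ROWS' [FORCE]. ROWS is JSON, one flat list of numbers, 7 for each row, row after row: the turn, a rotation vector about the world's x, y, z in degrees, then the shift along the world's x, y, z in mm, then the closure, from 0 (fully open) to 1 (shut). A call has exactly 10 rows; each row is the pose to reach, as a shift and turn from the pose measured when the call began; what a row does not reach only later rows make up. A row lasts 1/12 s, in which the tool goes at most 41.7 mm and 7.16 degrees, less where a joint would pass 70% of its speed; a pose out of reach is approached as far as the arm can. A call with a gripper value outside its range is refused whole. The fingers move at their own pace and stop on an object; FORCE is the grip in N (left out, the last holds). Time passes only in rows, so rows that repeat a pose let the fingers close, or fill a call up. It gives the time, the measured TCP pose, the force and the opening at its end, in the units of the state.
- bot.get_state(): the state, without advancing time (a new reading comes with each control period).
- bot.capture(name): name is "side" or "top" or "wrist"; returns (picture, depth): 480x640x3 uint8, red, green, blue; 480x640 float32, m along the optical axis (not along the pixel's ray), 0 where there is no reading.
- bot.camera_info(name): a dict with "fx", "fy", "cx", "cy" (pixels), "rvec" (rotation vector, rad) and "tvec" (3), from world to camera coordinates, as OpenCV has them; the wrist camera has in their place "tool_from_camera" (4x4, takes a point from camera to tool coordinates, whose origin is the TCP and whose axes are the tool frame's). Camera axes: x right, y down, z forward; pixel columns grow to the right and rows downward; lengths in m; the calibration is good to about 2 mm. A picture is of the moment at which its call begins: read the wrist's pose just before it. camera_info takes no time and is no camera call.
- bot.hand_in(): hands the job in, once; it reports no verdict.
The state is a dict: "t": time; "q": joint angles; "qvel": joint speeds; "joint_efforts": joint torques, N m; "tool_pos": TCP position; "tcp_rot": TCP orientation; "force": force on the tool from outside, world axes, zero at the start; "wrist_torque": the same for the moment, N m; "grip_width": finger opening in m.
Only numpy, scipy, OpenCV 4.12 (cv2) and the standard library are available. Lean on these libraries where they do the work, as an engineer would, in place of code of your own. Each camera call takes 0.05 s, during which the arm holds its last target. There are 200 camera calls.

TASK

Strip the bending jig for the next curve: slide every red ball-knobbed stop round the curved track to the open gap at its end, lift it out there and put it in the wooden tray; and slide each flat radius gauge that lies on the bench, rounded end first, fully home into a free slot of the gauge rack. Leave the hammer, the ash strip and the bench dog where they are.

Things in the scene. Friction and masses are not known exactly. Their poses are not given: they have to be found in the camera images.
- jig: bending jig, fixed: plywood board, x -30 to 135 mm, y +-138 mm, top at 15 mm, with a wooden half-round former (radius 71, top at 38 mm) and a curved aluminium T-track round it. Origin: centre of the track's curve, at bench height; x to the middle of the bow, z up. Track centre line: radius 100 mm, from -90 deg to +97 deg (from +x towards +y), both ends closed
- exit_gap (a point): middle of the exit gap near the track's -y end, on the track floor (radius 100 mm, -78.5 deg in the jig's frame). From -90 to -67 deg the lips are cut away: 40 mm long, 32 mm between the side walls. A stop lifts out only with its whole foot in the gap, within about 6 mm of this point along the track
- track_mid (a point): point on the track floor (18 mm up) in the middle of the bow (radius 100 mm, 0 deg). The track's lips are 26 to 32 mm above the bench with an 18 mm slot between them: necks slide along it, a foot (3 mm of play up and down) cannot come up through it
- stop_a: red ball-knobbed stop, 61 mm tall, 0.12 kg: steel foot 28 dia x 5, neck 12 dia to 15 mm, brass bush 26 dia from 15 to 29 mm, red ball 34 dia, its centre 44 mm above the foot's underside. Origin: centre of the foot's underside; z up through the ball. At the start upright in the jig's track, its foot under the lips. May be absent
- stop_b: red ball-knobbed stop, 61 mm tall, 0.12 kg: steel foot 28 dia x 5, neck 12 dia to 15 mm, brass bush 26 dia from 15 to 29 mm, red ball 34 dia, its centre 44 mm above the foot's underside. Origin: centre of the foot's underside; z up through the ball. At the start upright in the jig's track, its foot under the lips. May be absent
- stop_c: red ball-knobbed stop, 61 mm tall, 0.12 kg: steel foot 28 dia x 5, neck 12 dia to 15 mm, brass bush 26 dia from 15 to 29 mm, red ball 34 dia, its centre 44 mm above the foot's underside. Origin: centre of the foot's underside; z up through the ball. At the start upright in the jig's track, its foot under the lips. May be absent
- stop_d: red ball-knobbed stop, 61 mm tall, 0.12 kg: steel foot 28 dia x 5, neck 12 dia to 15 mm, brass bush 26 dia from 15 to 29 mm, red ball 34 dia, its centre 44 mm above the foot's underside. Origin: centre of the foot's underside; z up through the ball. At the start upright in the jig's track, its foot under the lips. May be absent
- stop_e: red ball-knobbed stop, 61 mm tall, 0.12 kg: steel foot 28 dia x 5, neck 12 dia to 15 mm, brass bush 26 dia from 15 to 29 mm, red ball 34 dia, its centre 44 mm above the foot's underside. Origin: centre of the foot's underside; z up through the ball. At the start upright in the jig's track, its foot under the lips. May be absent
- gauge_a: flat radius gauge, 0.16 kg: steel-grey metal plate 150 long (x) x 56 wide (y) x 8 mm, its +x end rounded (convex), with a dark wooden grip bar on top, 60 long (x) x 24 wide (y), 8 to 40 mm high, centred at x = -40 mm. Origin: middle of the plate's underside; z up. At the start it lies flat on the bench. May be absent
- gauge_b: flat radius gauge, 0.16 kg: steel-grey metal plate 150 long (x) x 56 wide (y) x 8 mm, its +x end rounded (convex), with a dark wooden grip bar on top, 60 long (x) x 24 wide (y), 8 to 40 mm high, centred at x = -40 mm. Origin: middle of the plate's underside; z up. At the start it lies flat on the bench. May be absent
- rack: wooden gauge rack, fixed: 90 deep (x) x 170 wide (y) x 30 mm high; two flat slots side by side at y = +38.5 and -38.5 mm, open towards -x, 82 mm deep. Origin: centre of the underside; x points into the slots. A gauge fully home touches the back with its rounded end (its origin then at rack x = -38 mm); its grip bar stays outside
- slot_left (a point): middle of the mouth of the +y slot, on the slot floor (rack x = -45 mm, 4 mm up). The slot is 61 mm wide, its mouth flared to 73 mm in the first 15 mm; roof 20 mm above the bench (16 mm clear height)
- slot_right (a point): the same for the -y slot
- tray: dark wooden open tray with a cork floor, fixed: 130 (x) x 180 (y) x 28 mm high, walls 6 mm, inner floor 7 mm up. Origin: centre of the underside
- brass_hammer: brass hammer, 60x175x25 mm, bystander
- strip_ash: planed ash strip, 18x305x16 mm, bystander, behind the jig
- bench_dog: steel bench dog, 23x90x22 mm, bystander

How it is judged (in metres and radians):
At the end, for the whole second after the job is handed in: Every stop present is inside the tray and at rest (origin within the tray's walls, below 45 mm); every gauge present lies flat in its own slot of the rack, rounded end inwards, within 8 mm of fully home, and at rest (x of stop_a in the frame of tray between -0.06 and 0.06 m and y of stop_a in the frame of tray between -0.085 and 0.085 m and height (world z) of each of stop_a, stop_b, stop_c, stop_d, stop_e below 0.045 m and linear speed of each of stop_a, stop_b, stop_c, stop_d, stop_e, gauge_a, gauge_b below 0.03 m/s and x of stop_b in the frame of tray between -0.06 and 0.06 m and y of stop_b in the frame of tray between -0.085 and 0.085 m and x of stop_c in the frame of tray between -0.06 and 0.06 m and y of stop_c in the frame of tray between -0.085 and 0.085 m and x of stop_d in the frame of tray between -0.06 and 0.06 m and y of stop_d in the frame of tray between -0.085 and 0.085 m and x of stop_e in the frame of tray between -0.06 and 0.06 m and y of stop_e in the frame of tray between -0.085 and 0.085 m and x of gauge_a in the frame of rack between -0.046 and -0.03 m and (y of gauge_a in the frame of rack between 0.0305 and 0.0465 m or y of gauge_a in the frame of rack between -0.0465 and -0.0305 m) and angle between the x axis of each of gauge_a, gauge_b and the x axis of rack, either way round below 0.12 rad and height (world z) of each of gauge_a, gauge_b below 0.013 m and x of gauge_b in the frame of rack between -0.046 and -0.03 m and (y of gauge_b in the frame of rack between 0.0305 and 0.0465 m or y of gauge_b in the frame of rack between -0.0465 and -0.0305 m)); the robot touches nothing.
It fails at once if a bystander (hammer, ash strip, bench dog) is moved more than 30 mm (distance of any of brass_hammer, strip_ash, bench_dog from where it was at the start of the episode above 0.03 m).
Of stop_a, stop_b, stop_c, stop_d, stop_e only 3 to 5 are there at a start; the rules pass over those that are not, and their reading is None.
Of gauge_a, gauge_b only 1 to 2 are there at a start; the rules pass over those that are not, and their reading is None.
At some moment in a run one of gauge_a, gauge_b may be knocked a few centimetres aside while the robot is not near it.
Once in a run the grip may slacken for a moment while it holds something.
It also fails if it takes over 210 s, if anything falls off the work surface, if the arm or the gripper's body presses on something with over 40 N, if the wrist force passes 120 N, or if a joint passes its speed limit or range.

## Working session

There is one attempt and no reset: what is moved stays moved. The work goes in short steps, Python scripts to look and compute and a shell command to move; the robot and the scene stay as the last step left them, time stands still between calls to the robot, and variables do not carry over. Pictures are saved under pics/ and viewed, about 12 in all and at most 16, crops included, and the job is handed in when it is done.

```bash
mkdir -p pics
cat > h.py <<'E'
from bench import bot
import numpy as np, cv2
def snap(n,f):
    im,d=bot.capture(n); cv2.imwrite('pics/'+f+'.png',im[:,:,::-1]); np.save('pics/'+f+'.npy',d); return im,d
def w(n,f,pts,zs=None):
    c=bot.camera_info(n); d=np.load('pics/'+f+'.npy'); R=cv2.Rodrigues(np.array(c['rvec'],float))[0]; t=np.array(c['tvec'])
    out=[]
    for i,(u,v) in enumerate(pts):
        r=np.array([(u-c['cx'])/c['fx'],(v-c['cy'])/c['fy'],1])
        if zs is None: p=R.T@(r*d[int(v),int(u)]-t)
        else:
            z=zs if np.isscalar(zs) else zs[i]
            o=-R.T@t; k=R.T@r; p=o+k*(z-o[2])/k[2]
        out.append(p)
    return np.array(out)
E
python3 - <<'E'
from h import *
snap('top','top0');snap('side','side0')
s=bot.get_state();print(s,bot.grasp_offset)
E
```

```text
{'t': 0.1, 'q': array([ 7.07029105e+01,  1.36780271e+01, -8.09969518e-01,  7.55847823e+01,
        8.13927501e-04,  8.99996417e+01]), 'qvel': array([-0.01223433, -0.03194349,  0.05660629,  0.01551309, -0.17985738,
        0.0565009 ]), 'joint_efforts': array([ 1.17169795e-03, -5.39724255e+01,  3.46996486e+01,  1.34251703e-02,
        2.38021330e-04, -5.96941931e-06]), 'tool_pos': array([0.17337243, 0.49516778, 0.23075183]), 'tcp_rot': array([ 179.35889787,   89.92721654, -109.93783389]), 'force': array([ 0.31895645,  0.23732401, -0.69579117]), 'wrist_torque': array([ 0.08092241, -0.04841295,  0.03039247]), 'grip_width': 0.08565412892202659} 0.0187
```

View pics/top0.png

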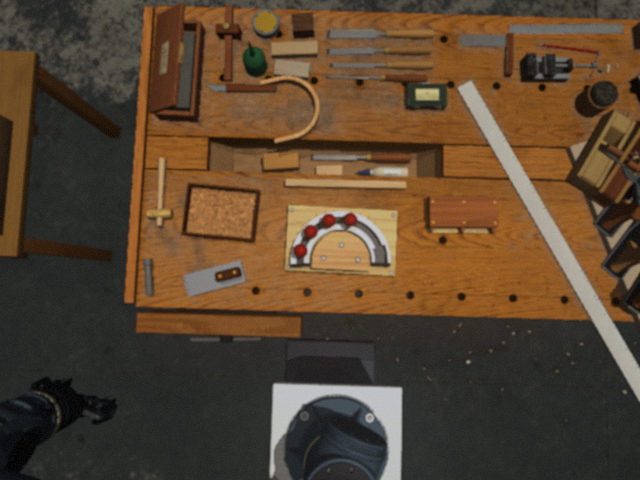

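View pics/side0.png

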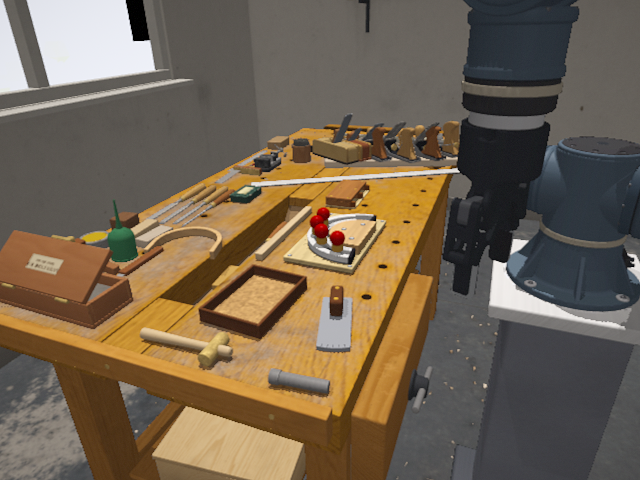

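Run:
```python
import cv2
im=cv2.imread('pics/top0.png')
cv2.imwrite('pics/c1.png',cv2.resize(im[160:310,270:430],None,fx=5,fy=4.0*1.0,interpolation=cv2.INTER_CUBIC))
cv2.imwrite('pics/c2.png',cv2.resize(im[150:310,135:275],None,fx=4,fy=4,interpolation=cv2.INTER_CUBIC)[:600])
cv2.imwrite('pics/c3.png',cv2.resize(im[180:250,410:520],None,fx=7,fy=7,interpolation=cv2.INTER_CUBIC))
```

```text
(no output)
```

View pics/c1.png

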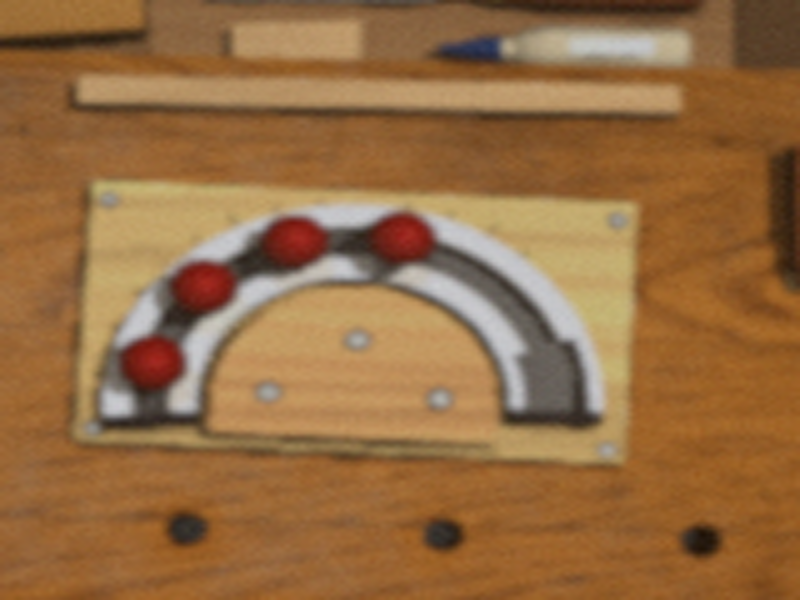

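View pics/c2.png

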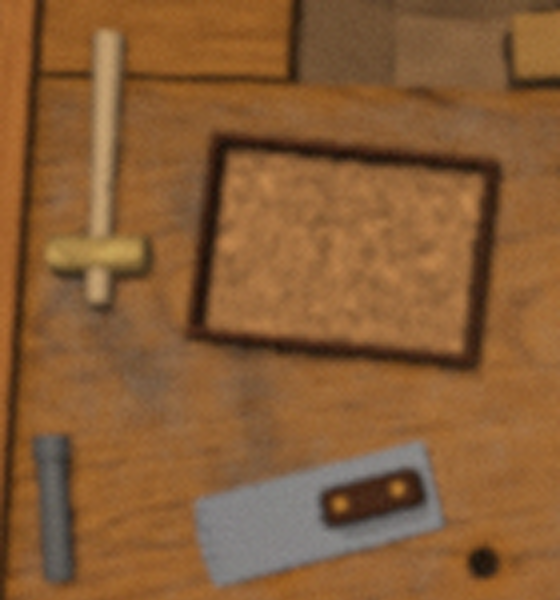

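View pics/c3.png

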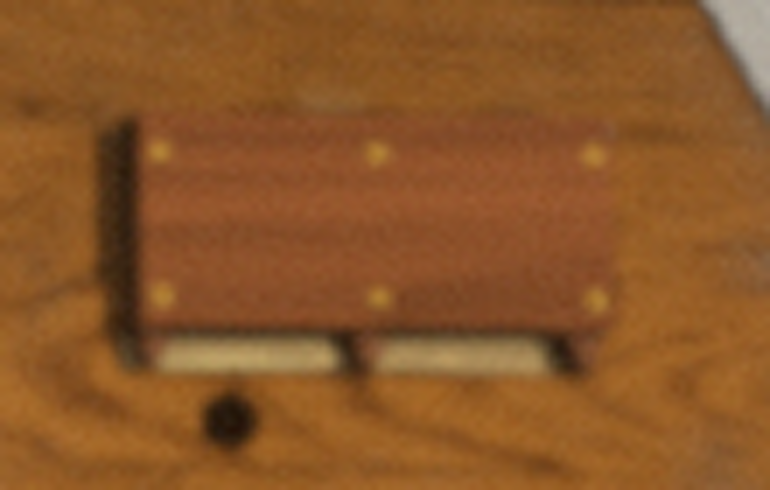

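```bash
cat > m.py <<'E'
from h import *
def W(pts,ox,oy,sx,sy,z): return w('top','top0',[(ox+(x+.5)/sx-.5,oy+(y+.5)/sy-.5) for x,y in pts],z)
f=lambda a:np.round(a*1000,1).tolist()
c=bot.camera_info('top'); R=cv2.Rodrigues(np.array(c['rvec'],float))[0]; print('cam',f(-R.T@np.array(c['tvec'])),c['fx'])
def fit(obj,P):  # 2D rigid
    obj=np.array(obj,float);P=P[:,:2]*1000; a=obj-obj.mean(0);b=P-P.mean(0)
    th=np.arctan2((a[:,0]*b[:,1]-a[:,1]*b[:,0]).sum(),(a*b).sum()); Rm=np.array([[np.cos(th),-np.sin(th)],[np.sin(th),np.cos(th)]])
    t=P.mean(0)-Rm@obj.mean(0); print(' pose',t.round(1),np.degrees(th).round(2),'res',(P-(obj@Rm.T+t)).round(1).tolist()); return t,Rm
if __name__=='__main__':
    print('jig');t,Rm=fit([(135,138),(135,-138),(-30,-138),(-30,138)],W([(92,182),(637,204),(625,463),(78,441)],270,160,5,4,.015))
    B=W([(152,362),(203,286),(294,241),(402,237)],270,160,5,4,.062)[:,:2]*1000
    q=(B-t)@Rm; print('balls',B.round(1).tolist(),np.hypot(*q.T).round(1),np.degrees(np.arctan2(q[:,1],q[:,0])).round(1))
    for a in (97,-78.5,0): print(a,(t+Rm@(100*np.array([np.cos(np.radians(a)),np.sin(np.radians(a))]))).round(1))
    print('tray');fit([(65,90),(65,-90),(-65,-90),(-65,90)],W([(213,133),(499,163),(478,368),(190,338)],135,150,4,4,.028))
    print('rack');fit([(45,85),(45,-85),(-30,-85),(-30,85)],W([(137,115),(613,120),(610,328),(137,328)],410,180,7,7,.030))
    print('gauge');fit([(75,-28),(-75,-28),(-75,28),(75,28)],W([(197,498),(426,443),(443,522),(220,584)],135,150,4,4,.008))
    fit([(-20,0),(-60,0)],W([(341,504),(399,488)],135,150,4,4,.040))
E
python3 m.py
```

```text
cam [399.2, 50.9, 1228.1] 486.71277471744634
jig
 pose [455.5   1.1] -1.02 res [[-0.8, -0.2], [-1.4, 1.0], [0.9, 1.5], [1.2, -2.3]]
balls [[476.4, 100.3], [523.0, 77.3], [551.6, 34.3], [555.7, -17.8]] [101.4 101.8 101.8 102. ] [79.1 49.5 20.1 -9.6]
97 [445.  100.6]
-78.5 [473.7 -97.2]
0 [555.4  -0.7]
tray
 pose [567.2 301.9] -3.87 res [[0.3, 0.8], [-1.0, 0.8], [-0.1, -0.5], [0.8, -1.1]]
rack
 pose [ 580.1 -300.2] 1.2 res [[0.3, -1.2], [0.2, -0.7], [0.6, 2.2], [-1.1, -0.3]]
gauge
 pose [404.8 312.3] 106.34 res [[0.3, -1.6], [-3.2, 1.0], [1.7, 3.8], [1.2, -3.2]]
 pose [403.2 314.7] 107.24 res [[0.5, -1.7], [-0.5, 1.7]]
```

```bash
cat > s.py <<'E'
from bench import bot
from scipy.spatial.transform import Rotation as Ro
import numpy as np
s=bot.get_state(); M=Ro.from_euler('xyz',s['tcp_rot'],degrees=True).as_matrix()
print('t%.1f'%s['t'],'tcp',(s['tool_pos']*1000).round(1),'down',M[:,0].round(3),'jawang %.1f'%np.degrees(np.arctan2(M[1,2],M[0,2])),'q',s['q'].round(0),'F',s['force'].round(1),'w %.1f'%(s['grip_width']*1000))
E
python3 s.py
```

```text
t0.1 tcp [173.4 495.2 230.8] down [-0.    -0.001 -1.   ] jawang 70.7 q [71. 14. -1. 76.  0. 90.] F [ 0.3  0.2 -0.7] w 85.7
```

```bash
python3 -m pendant '[0,0,-7,38,-51,-10,0, 0,0,-14,64,-85,-20,0, 0,0,-21,89,-119,-30,0, 0,0,-28,114,-153,-40,0, 0,0,-35,139,-187,-50,0, 0,0,-42,164,-221,-60,0, 0,0,-49,189,-255,-70,0, 0,0,-56,214,-289,-80,0, 0,0,-63,239,-323,-90,0, 0,0,-70,262,-353,-100,0]' 60; python3 s.py
```

```text
t: 0.93
tool_pos: [0.4159, 0.167, 0.1388]
tcp_rot: [174.1, 89.9, 174.4]
force: [2.1, 0.8, 0.5]
grip_width: 0.0856
t0.9 tcp [415.9 167.  138.8] down [-0.001  0.    -1.   ] jawang 0.4 q [ 22.   9. -21.  60.   0. 112.] F [2.1 0.8 0.5] w 85.6
```

```bash
python3 -m pendant '[0,0,0,24,-31,0,0, 0,0,0,48,-62,0,0, 0,0,0,72,-94,-5,0, 0,0,0,95,-125,-10,0, 0,0,0,117,-155,-15,0, 0,0,0,131,-174,-19,0, 0,0,0,139,-184.5,-19,0, 0,0,0,139,-184.5,-19,0, 0,0,0,139,-184.5,-19,0, 0,0,0,139,-184.5,-19,0]'
python3 - <<'E'
from h import *
im,d=snap('wrist','w1')
E
python3 s.py
```

```text
t: 1.77
tool_pos: [0.554, -0.0165, 0.1198]
tcp_rot: [166.2, 89.9, 166.6]
force: [0.3, -0.2, 0.5]
grip_width: 0.0854
t1.8 tcp [554.1 -16.3 120. ] down [-0.002  0.    -1.   ] jawang 0.4 q [-2. 20. -9. 62.  0. 88.] F [-1.4 -0.1 -0.6] w 85.5
```

View pics/w1.png

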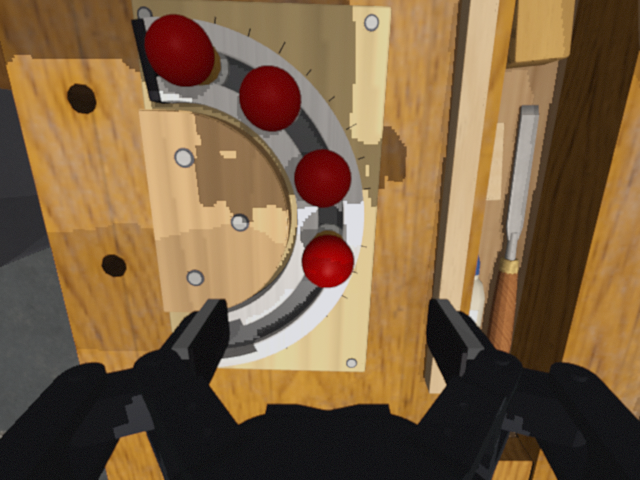

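```bash
cat > wr.py <<'E'
import sys
from h import *
from scipy.spatial.transform import Rotation as Ro
def wr(pts,z):
    s=bot.get_state(); c=bot.camera_info('wrist'); T=np.eye(4); T[:3,:3]=Ro.from_euler('xyz',s['tcp_rot'],degrees=True).as_matrix(); T[:3,3]=s['tool_pos']
    C=T@np.array(c['tool_from_camera']); o=C[:3,3]; out=[]
    for u,v in pts:
        k=C[:3,:3]@np.array([(u-c['cx'])/c['fx'],(v-c['cy'])/c['fy'],1]); out.append((o+k*(z-o[2])/k[2])*1000)
    return np.round(out,1)[:,:2]
E
python3 - <<'E'
from wr import *
p=wr([(328,261),(323,178),(270,98),(180,50)],.062);print(p)
# circle
A=np.c_[2*p,np.ones(4)];x=np.linalg.lstsq(A,(p**2).sum(1),rcond=None)[0];print(x[:2],np.sqrt(x[2]+x[0]**2+x[1]**2))
c=wr([(390,8),(368,371)],.015);print('corners R',c, 'exp jig +x edge: x=590, y 138..-138')
E
```

```text
[[555.4 -17.9]
 [552.   34.1]
 [522.7  77.4]
 [476.1 100.6]]
[456.15766488   1.39273313] 101.1453590746837
corners R [[ 593.2  135.1]
 [ 591.2 -137.7]] exp jig +x edge: x=590, y 138..-138
```

```bash
python3 -m pendant '[0,0,0,1,-1.5,-20,0, 0,0,0,1,-1.5,-45,0, 0,0,0,1,-1.5,-65,0, 0,0,0,1,-1.5,-78,0, 0,0,0,1,-1.5,-80,0, 0,0,0,1,-1.5,-80,1, 0,0,0,1,-1.5,-80,1, 0,0,0,1,-1.5,-80,1, 0,0,0,1,-1.5,-80,1, 0,0,0,1,-1.5,-80,1]' 60; python3 s.py
```

```text
t: 2.65
tool_pos: [0.5557, -0.0178, 0.0412]
tcp_rot: [52.2, 90.0, 52.7]
force: [-2.0, -0.0, 7.8]
grip_width: 0.0315
t2.6 tcp [555.7 -17.8  41.2] down [ 0.  0. -1.] jawang 0.4 q [ -2.  24. -15.  51.   0.  88.] F [-2.  -0.   7.8] w 31.5
```

```bash
python3 - <<'E'
from h import *
im,d=snap('side','s1'); cv2.imwrite('pics/s1c.png',cv2.resize(im[150:270,280:440,::-1],None,fx=5,fy=5,interpolation=cv2.INTER_CUBIC))
E
python3 s.py
```

```text
t2.7 tcp [555.7 -17.8  41.2] down [ 0.  0. -1.] jawang 0.4 q [ -2.  24. -15.  51.   0.  88.] F [-1.7  0.3  6.7] w 31.6
```

View pics/s1c.png

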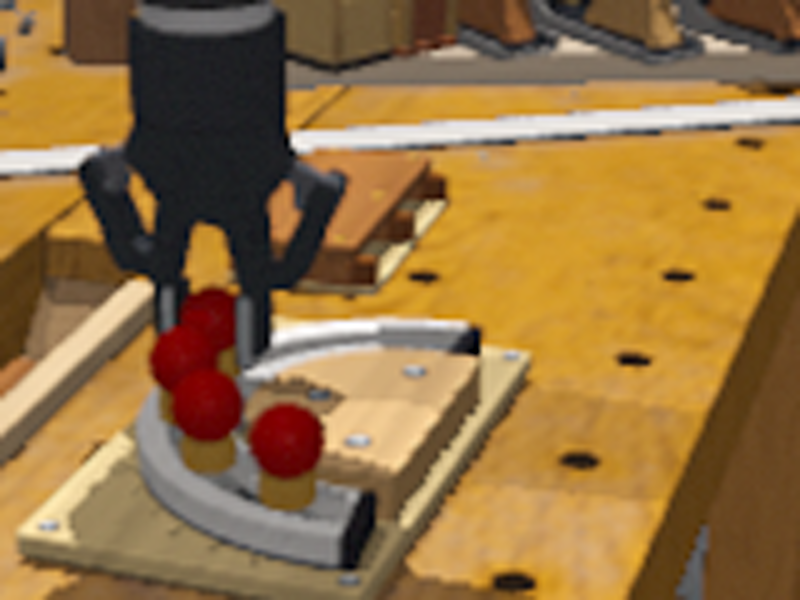

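```bash
python3 -m pendant '[0,0,0,-4.1,-12.8,0,1, 0,0,0,-9.2,-25.1,0,1, 0,0,0,-15.8,-36.5,0,1, 0,0,0,-23.9,-47,0,1, 0,0,0,-33.3,-56.4,0,1, 0,0,0,-43.8,-64.4,0,1, 0,0,0,-55.4,-70.9,0,1, 0,0,0,-67.7,-75.9,0,1, 0,0,0,-80.5,-79.2,0,1, 0,0,0,-80.5,-79.2,0,1]' 60; python3 s.py
```

```text
t: 3.53
tool_pos: [0.4721, -0.0977, 0.0413]
tcp_rot: [169.3, 89.9, 169.7]
force: [-1.1, 0.3, 1.2]
grip_width: 0.0315
t3.5 tcp [472.1 -97.7  41.3] down [-0.002  0.    -1.   ] jawang 0.4 q [-12.  18. -25.  47.  -0.  78.] F [-1.1  0.3  1.2] w 31.5
```

```bash
python3 -m pendant '[0,0,0,2,0.5,0,1, 0,0,0,2,0.5,3,1, 0,0,0,2,0.5,8,1, 0,0,0,2,0.5,15,1, 0,0,0,2,0.5,25,1, 0,0,0,2,0.5,40,1, 0,0,0,2,0.5,58,1, 0,0,0,2,0.5,75,1, 0,0,0,2,0.5,88,1, 0,0,0,2,0.5,90,1]'
python3 - <<'E'
from h import *
im,d=snap('side','s2'); cv2.imwrite('pics/s2c.png',cv2.resize(im[120:270,280:440,::-1],None,fx=4,fy=4,interpolation=cv2.INTER_CUBIC))
E
python3 s.py
```

```text
t: 4.37
tool_pos: [0.4758, -0.0972, 0.134]
tcp_rot: [-12.6, 89.9, -12.2]
force: [0.9, 0.2, -0.9]
grip_width: 0.031
t4.4 tcp [475.4 -97.2 133. ] down [ 0.001 -0.    -1.   ] jawang 0.4 q [-12.  13. -17.  60.   0.  78.] F [ 0.3  0.8 -1.6] w 31.2
```

View pics/s2c.png

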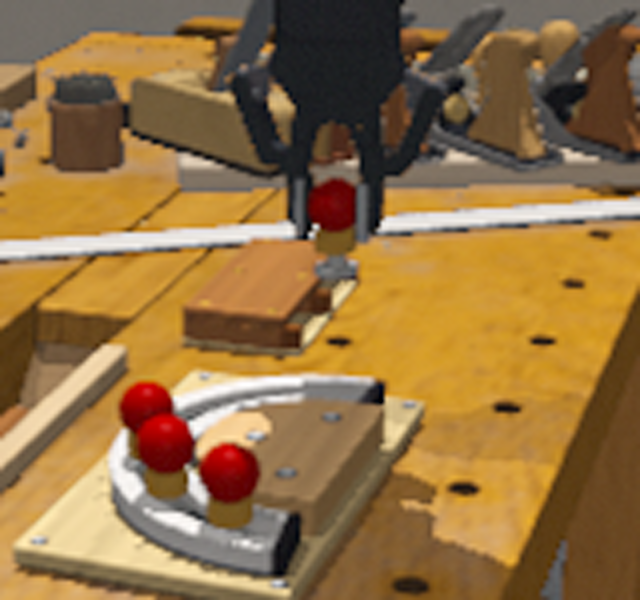

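```bash
python3 -m pendant '[0,0,0,4,20,0,1, 0,0,0,12,58,0,1, 0,0,0,20,98,0,1, 0,0,0,28,138,0,1, 0,0,0,36,178,0,1, 0,0,0,45,218,0,1, 0,0,0,53,258,0,1, 0,0,0,61,298,0,1, 0,0,0,70,338,0,1, 0,0,0,77,370,0,1]'; python3 s.py
```

```text
t: 5.25
tool_pos: [0.5522, 0.2759, 0.1318]
tcp_rot: [-37.0, 90.0, -36.6]
force: [-0.1, -0.3, -0.5]
grip_width: 0.0311
t5.2 tcp [552.2 275.9 131.8] down [ 0.001 -0.    -1.   ] jawang 0.5 q [ 27.  25.   2.  66.  -0. 116.] F [-0.1 -0.3 -0.5] w 31.1
```

Good tracking. Continue to (571,362), then down to z≈31.

```bash
python3 -m pendant '[0,0,0,8,35,0,1, 0,0,0,15,66,0,1, 0,0,0,19,83,-10,1, 0,0,0,19,86,-35,1, 0,0,0,19,86,-62,1, 0,0,0,19,86,-85,1, 0,0,0,19,86,-96,1, 0,0,0,19,86,-100,1, 0,0,0,19,86,-101,1, 0,0,0,19,86,-101,1]'; python3 s.py
```

```text
t: 6.08
tool_pos: [0.5714, 0.362, 0.031]
tcp_rot: [-27.7, 90.0, -27.3]
force: [0.3, -0.1, -0.6]
grip_width: 0.0312
t6.1 tcp [571.4 362.   31. ] down [ 0.001 -0.    -1.   ] jawang 0.5 q [ 32.  35.   3.  58.  -0. 122.] F [ 0.3 -0.1 -0.6] w 31.2
```

```bash
python3 -m pendant '[0,0,0,0,0,-1,0.5, 0,0,0,0,0,-1,0, 0,0,0,0,0,-1,0, 0,0,0,0,0,-1,0, 0,0,0,0,0,15,0, 0,0,0,0,0,50,0, 0,0,0,0,0,85,0, 0,0,0,-1,-15,100,0, 0,0,0,-3,-50,100,0, 0,0,0,-5,-85,100,0]' && python3 s.py && python3 -m pendant '[0,0,0,-2,-35,0,0, 0,0,0,-4,-74,0,0, 0,0,0,-6,-113,0,0, 0,0,0,-8,-152,0,0, 0,0,0,-10,-190,0,0, 0,0,0,-12,-220,0,0, 0,0,0,-13,-240,0,0, 0,0,0,-14,-250,0,0, 0,0,0,-14,-250,0,0, 0,0,0,-14,-250,0,0]'; python3 s.py
```

```text
t: 6.92
tool_pos: [0.567, 0.2771, 0.1325]
tcp_rot: [15.3, 89.8, 15.9]
force: [0.1, -1.1, -1.0]
grip_width: 0.0854
t6.9 tcp [567.  277.1 132.5] down [ 0.004  0.001 -1.   ] jawang 0.6 q [ 26.  26.   4.  67.  -0. 115.] F [ 0.1 -1.1 -1. ] w 85.4
t: 7.75
tool_pos: [0.5531, 0.0273, 0.1327]
tcp_rot: [18.9, 89.7, 19.4]
force: [-0.0, -0.4, -0.5]
grip_width: 0.0856
t7.8 tcp [553.1  27.3 132.7] down [ 0.004  0.002 -1.   ] jawang 0.5 q [ 3. 19. -8. 63.  0. 92.] F [-0.  -0.4 -0.5] w 85.6
```

```bash
python3 -m pendant '[0,0,0,-1,6.8,-10,0, 0,0,0,-1,6.8,-35,0, 0,0,0,-1,6.8,-65,0, 0,0,0,-1,6.8,-85,0, 0,0,0,-1,6.8,-91.5,0, 0,0,0,-1,6.8,-91.5,1, 0,0,0,-1,6.8,-91.5,1, 0,0,0,-1,6.8,-91.5,1, 0,0,0,-1,6.8,-91.5,1, 0,0,0,-1,6.8,-91.5,1]'; python3 s.py
python3 - <<'E'
import numpy as np
f=lambda a:(456.8+100*np.cos(np.radians(a)),1.3+100*np.sin(np.radians(a)))
for a0,n in ((19.2,12),(48.6,16),(78.5,19)):
    x0,y0=f(a0); print(a0,[(round(f(a)[0]-x0,1),round(f(a)[1]-y0,1)) for a in np.linspace(a0,-79.4,n+1)[1:]])
E
```

```text
t: 8.58
tool_pos: [0.553, 0.0343, 0.0426]
tcp_rot: [14.0, 89.6, 14.5]
force: [-2.0, 0.4, 5.0]
grip_width: 0.0315
t8.6 tcp [553.   34.3  42.6] down [ 0.007  0.002 -1.   ] jawang 0.5 q [  4.  24. -16.  50.   0.  93.] F [-2.   0.4  5. ] w 31.5
19.2 [(np.float64(3.7), np.float64(-13.8)), (np.float64(5.4), np.float64(-28.1)), (np.float64(5.1), np.float64(-42.4)), (np.float64(2.7), np.float64(-56.5)), (np.float64(-1.6), np.float64(-70.2)), (np.float64(-7.9), np.float64(-83.0)), (np.float64(-16.0), np.float64(-94.9)), (np.float64(-25.6), np.float64(-105.5)), (np.float64(-36.7), np.float64(-114.6)), (np.float64(-49.0), np.float64(-122.0)), (np.float64(-62.2), np.float64(-127.5)), (np.float64(-76.0), np.float64(-131.2))]
48.6 [(np.float64(9.8), np.float64(-9.9)), (np.float64(18.1), np.float64(-21.1)), (np.float64(24.8), np.float64(-33.4)), (np.float64(29.7), np.float64(-46.4)), (np.float64(32.7), np.float64(-60.1)), (np.float64(33.9), np.float64(-74.0)), (np.float64(33.0), np.float64(-87.9)), (np.float64(30.3), np.float64(-101.6)), (np.float64(25.6), np.float64(-114.7)), (np.float64(19.2), np
[... 315 characters left out ...]
4(27.2), np.float64(-9.8)), (np.float64(39.4), np.float64(-17.5)), (np.float64(50.5), np.float64(-27.0)), (np.float64(60.0), np.float64(-37.9)), (np.float64(67.8), np.float64(-50.1)), (np.float64(73.8), np.float64(-63.3)), (np.float64(77.9), np.float64(-77.2)), (np.float64(79.9), np.float64(-91.5)), (np.float64(79.7), np.float64(-106.0)), (np.float64(77.5), np.float64(-120.3)), (np.float64(73.3), np.float64(-134.2)), (np.float64(67.1), np.float64(-147.3)), (np.float64(59.0), np.float64(-159.3)), (np.float64(49.3), np.float64(-170.1)), (np.float64(38.2), np.float64(-179.4)), (np.float64(25.8), np.float64(-186.9)), (np.float64(12.5), np.float64(-192.6)), (np.float64(-1.5), np.float64(-196.3))]
```

```bash
python3 -m pendant '[0,0,0,3,-13.8,0,1, 0,0,0,4.4,-28.1,0,1, 0,0,0,4.1,-42.4,0,1, 0,0,0,1.7,-56.5,0,1, 0,0,0,-2.6,-70.2,0,1, 0,0,0,-8.9,-83,0,1, 0,0,0,-17,-94.9,0,1, 0,0,0,-26.6,-105.5,0,1, 0,0,0,-37.7,-114.6,0,1, 0,0,0,-50,-122,0,1]'; python3 s.py
```

```text
t: 9.42
tool_pos: [0.5021, -0.0886, 0.0428]
tcp_rot: [13.3, 89.6, 13.8]
force: [0.1, 0.3, -0.4]
grip_width: 0.0313
t9.4 tcp [502.1 -88.6  42.8] down [ 0.007  0.002 -1.   ] jawang 0.5 q [-10.  20. -22.  48.   0.  79.] F [ 0.1  0.3 -0.4] w 31.3
```

```bash
python3 -m pendant '[0,0,0,-13,-5.2,0,1, 0,0,0,-25,-8.4,0,1, 0,0,0,-27,-8.6,0,1, 0,0,0,-27,-8.6,0,1, 0,0,0,-27,-8.6,4,1, 0,0,0,-27,-8.6,14,1, 0,0,0,-27,-8.6,30,1, 0,0,0,-27,-8.6,55,1, 0,0,0,-27,-8.6,80,1, 0,0,0,-27,-8.6,90,1]'; python3 s.py
```

```text
t: 10.25
tool_pos: [0.4771, -0.0971, 0.1361]
tcp_rot: [4.9, 89.4, 5.5]
force: [1.6, -0.5, -0.8]
grip_width: 0.0314
t10.2 tcp [477.1 -97.1 136.1] down [ 0.011  0.001 -1.   ] jawang 0.6 q [-12.  13. -17.  60.   0.  78.] F [ 1.6 -0.5 -0.8] w 31.4
```

```bash
python3 -m pendant '[0,0.3,0,4,20,0,1, 0,0.6,0,12,58,0,1, 0,0.6,0,20,98,0,1, 0,0.6,0,29,138,0,1, 0,0.6,0,38,178,0,1, 0,0.6,0,47,218,0,1, 0,0.6,0,56,258,0,1, 0,0.6,0,64,298,0,1, 0,0.6,0,72,335,0,1, 0,0.6,0,80,368,0,1]'; python3 s.py
```

```text
t: 11.08
tool_pos: [0.5574, 0.2743, 0.1362]
tcp_rot: [53.6, 89.9, 54.2]
force: [1.8, -0.5, -1.5]
grip_width: 0.0315
t11.1 tcp [557.4 274.3 136.2] down [ 0.001  0.002 -1.   ] jawang 0.7 q [ 26.  25.   3.  67.   0. 116.] F [ 1.8 -0.5 -1.5] w 31.5
```

```bash
python3 -m pendant '[0,0,0,6,28,0,1, 0,0,0,11,45,-8,1, 0,0,0,11,48,-30,1, 0,0,0,11,48,-60,1, 0,0,0,11,48,-85,1, 0,0,0,11,48,-98,1, 0,0,0,11,48,-103,1, 0,0,0,11,48,-104,1, 0,0,0,11,48,-104,1, 0,0,0,11,48,-104.5,1]' && python3 s.py && python3 -m pendant '[0,0,0,0,0,0,0.5, 0,0,0,0,0,0,0, 0,0,0,0,0,0,0, 0,0,0,0,0,0,0, 0,0,0,0,0,15,0, 0,0,0,0,0,50,0, 0,0,0,0,0,85,0, 0,0,5,-3,-15,100,0, 0,0,12,-9,-50,100,0, 0,0,19,-16,-85,100,0]'; python3 s.py
```

```text
t: 11.92
tool_pos: [0.5691, 0.323, 0.0326]
tcp_rot: [42.3, 89.8, 43.0]
force: [-0.1, 0.3, -1.6]
grip_width: 0.0316
t11.9 tcp [569.1 323.   32.6] down [ 0.003  0.002 -1.   ] jawang 0.7 q [ 30.  33.  -1.  56.   0. 119.] F [-0.1  0.3 -1.6] w 31.6
t: 12.75
tool_pos: [0.5539, 0.2383, 0.1341]
tcp_rot: [22.3, 89.6, 42.4]
force: [0.4, -1.0, -1.3]
grip_width: 0.0856
t12.8 tcp [553.9 238.3 134.1] down [ 0.005  0.005 -1.   ] jawang 20.1 q [23. 24. -1. 65.  0. 93.] F [ 0.4 -1.  -1.3] w 85.6
```

```bash
python3 -m pendant '[-0.3,0.3,6,-6,-30,0,0, -0.3,0.3,13,-13,-66,0,0, -0.3,0.3,20,-20,-103,0,0, -0.3,0.3,25,-26,-135,0,0, -0.3,0.3,25,-30,-155,0,0, -0.3,0.3,25,-31,-161,-5,0, -0.3,0.3,25,-31,-161,-25,0, -0.3,0.3,25,-31,-161,-50,0, -0.3,0.3,25,-31,-161,-60,0, -0.3,0.3,25,-31,-161,-60,0]'; python3 s.py
```

```text
t: 13.58
tool_pos: [0.5213, 0.0775, 0.0719]
tcp_rot: [139.9, 89.7, -175.0]
force: [-0.3, 0.4, 0.4]
grip_width: 0.0851
t13.6 tcp [521.3  77.5  71.9] down [-0.005 -0.    -1.   ] jawang 45.1 q [  8.  20. -16.  54.   0.  53.] F [-0.3  0.4  0.4] w 85.1
```

```bash
python3 -m pendant '[0,-0.3,0,1.2,0,-15,0, 0,-0.3,0,1.2,0,-27,0, 0,-0.3,0,1.2,0,-31,0, 0,-0.3,0,1.2,0,-31,0, 0,-0.3,0,1.2,0,-31,1, 0,-0.3,0,1.2,0,-31,1, 0,-0.3,0,1.2,0,-31,1, 0,-0.3,0,1.2,0,-31,1, 0,-0.3,0,1.2,0,-31,1, 0,-0.3,0,1.2,0,-31,1]' && python3 s.py
```

```text
t: 14.42
tool_pos: [0.523, 0.0775, 0.0417]
tcp_rot: [-67.4, 89.9, -22.3]
force: [-0.2, -0.0, 5.9]
grip_width: 0.0312
t14.4 tcp [523.   77.5  41.7] down [ 0.001 -0.    -1.   ] jawang 45.1 q [  8.  22. -19.  49.  -0.  53.] F [-0.2 -0.   5.9] w 31.2
```

```bash
python3 -m pendant '[0,0,-4.5,9.8,-10.4,0,1, 0,0,-9,18.1,-21.6,0,1, 0,0,-13.5,24.8,-33.9,0,1, 0,0,-18,29.7,-46.9,0,1, 0,0,-22.5,32.7,-60.6,0,1, 0,0,-27,33.9,-74.5,0,1, 0,0,-31.5,33,-88.4,0,1, 0,0,-36,30.3,-102.1,0,1, 0,0,-40.5,25.6,-115.2,0,1, 0,0,-45,19.2,-127.6,0,1]'; python3 s.py
```

```text
t: 15.25
tool_pos: [0.5423, -0.0509, 0.0418]
tcp_rot: [-54.5, 89.9, -54.6]
force: [0.4, -0.3, -0.2]
grip_width: 0.0313
t15.2 tcp [542.3 -50.9  41.8] down [ 0.001 -0.001 -1.   ] jawang -0.1 q [ -5.  23. -17.  50.  -0.  85.] F [ 0.4 -0.3 -0.2] w 31.3
```

```bash
python3 -m pendant '[0,0,0,-8.1,-11.4,0,1, 0,0,0,-17.6,-21.5,0,1, 0,0,0,-28.5,-30.2,0,1, 0,0,0,-40.6,-37.3,0,1, 0,0,0,-53.4,-42.7,0,1, 0,0,0,-65,-46,0,1, 0,0,0,-67.2,-46.2,0,1, 0,0,0,-67.2,-46.2,0,1, 0,0,0,-67.2,-46.2,4,1, 0,0,0,-67.2,-46.2,15,1]'; python3 s.py
```

```text
t: 16.08
tool_pos: [0.475, -0.0967, 0.0563]
tcp_rot: [-131.9, 90.0, -131.9]
force: [0.2, 1.1, -1.7]
grip_width: 0.0314
t16.1 tcp [475.  -96.7  56.3] down [-0.001 -0.001 -1.   ] jawang -0.1 q [-11.  17. -24.  49.  -0.  79.] F [ 0.2  1.1 -1.7] w 31.4
```

```bash
python3 -m pendant '[0,0,0,0,0,20,1, 0,0,0,0,0,48,1, 0,0,0,0,0,72,1, 0,0,0,4,18,79,1, 0,0,0,12,54,79,1, 0,0,0,22,92,79,1, 0,0,0,31,131,79,1, 0,0,0,41,170,79,1, 0,0,0,51,209,79,1, 0,0,0,59,245,79,1]'; python3 s.py
```

```text
t: 16.92
tool_pos: [0.535, 0.1514, 0.1357]
tcp_rot: [-2.5, 90.0, -2.5]
force: [0.9, -0.4, -0.6]
grip_width: 0.0316
t16.9 tcp [535.  151.4 135.7] down [ 0.001 -0.    -1.   ] jawang 0.0 q [ 16.  19.  -7.  64.  -0. 106.] F [ 0.9 -0.4 -0.6] w 31.6
```

```bash
python3 -m pendant '[0,0,0,8,36,0,1, 0,0,0,17,74,0,1, 0,0,0,25,108,-5,1, 0,0,0,30,127,-25,1, 0,0,0,31,130.6,-55,1, 0,0,0,31,130.6,-82,1, 0,0,0,31,130.6,-98,1, 0,0,0,31,130.6,-103,1, 0,0,0,31,130.6,-104,1, 0,0,0,31,130.6,-104.5,1]' && python3 s.py && python3 -m pendant '[0,0,0,0,0,0,0.5, 0,0,0,0,0,0,0, 0,0,0,0,0,0,0, 0,0,0,0,0,0,0, 0,0,0,0,0,15,0, 0,0,0,0,0,50,0, 0,0,0,0,0,85,0, 0,0,0,-6,-12,100,0, 0,0,0,-24,-48,100,0, 0,0,0,-42,-84,100,0]'; python3 s.py
```

```text
t: 17.75
tool_pos: [0.5667, 0.2826, 0.032]
tcp_rot: [14.0, 89.9, 14.0]
force: [-0.3, 0.6, -0.8]
grip_width: 0.0314
t17.8 tcp [566.7 282.6  32. ] down [ 0.002  0.    -1.   ] jawang 0.0 q [ 27.  31.  -4.  55.  -0. 116.] F [-0.3  0.6 -0.8] w 31.4
t: 18.58
tool_pos: [0.5254, 0.1989, 0.1335]
tcp_rot: [18.2, 89.7, 18.3]
force: [0.5, -1.1, 0.3]
grip_width: 0.0855
t18.6 tcp [525.4 198.9 133.5] down [ 0.005  0.002 -1.   ] jawang 0.1 q [ 21.  20.  -7.  63.  -0. 111.] F [ 0.5 -1.1  0.3] w 85.5
```

To A (476.1,100.6): shift (-49,-98), down to 41.5.

```bash
python3 -m pendant '[0,0.3,0,-14,-28,0,0, 0,0.3,0,-30,-60,0,0, 0,0.3,0,-44,-88,0,0, 0,0.3,0,-49.3,-98.3,-5,0, 0,0.3,0,-49.3,-98.3,-25,0, 0,0.3,0,-49.3,-98.3,-55,0, 0,0.3,0,-49.3,-98.3,-78,0, 0,0.3,0,-49.3,-98.3,-89,0, 0,0.3,0,-49.3,-98.3,-92,0, 0,0.3,0,-49.3,-98.3,-92,0]' && python3 s.py && python3 -m pendant '[0,0,0,0,0,0,1, 0,0,0,0,0,0,1, 0,0,0,0,0,0,1, 0,0,0,0,0,0,1, 0,0,0,0,0,0,1, 0,0,0,0,0,0,1, 0,0,0,0,0,0,1, 0,0,0,0,0,0,1, 0,0,0,0,0,0,1, 0,0,0,0,0,0,1]' && python3 s.py
```

```text
t: 19.42
tool_pos: [0.4759, 0.1007, 0.041]
tcp_rot: [122.0, 89.9, 122.1]
force: [-0.4, 1.4, 0.8]
grip_width: 0.0857
t19.4 tcp [475.9 100.7  41. ] down [-0.001  0.002 -1.   ] jawang 0.1 q [ 12.  18. -25.  47.   0. 102.] F [-0.4  1.4  0.8] w 85.7
t: 20.25
tool_pos: [0.4764, 0.1008, 0.0419]
tcp_rot: [77.9, 89.9, 78.0]
force: [-0.8, -0.2, 6.2]
grip_width: 0.0314
t20.2 tcp [476.4 100.8  41.9] down [ 0.     0.002 -1.   ] jawang 0.1 q [ 12.  18. -25.  47.   0. 102.] F [-0.8 -0.2  6.2] w 31.4
```

```bash
python3 -m pendant '[0,0,0,14,-4.6,0,1, 0,0,0,27.2,-10.6,0,1, 0,0,0,39.4,-18.3,0,1, 0,0,0,50.5,-27.8,0,1, 0,0,0,60,-38.7,0,1, 0,0,0,67.8,-50.9,0,1, 0,0,0,73.8,-64.1,0,1, 0,0,0,77.9,-78,0,1, 0,0,0,79.9,-92.3,0,1, 0,0,0,79.9,-106.8,0,1]'; python3 s.py
```

```text
t: 21.08
tool_pos: [0.5569, -0.0074, 0.0421]
tcp_rot: [64.0, 89.9, 64.1]
force: [-0.0, 0.2, -0.2]
grip_width: 0.0313
t21.1 tcp [556.9  -7.4  42.1] down [ 0.001  0.002 -1.   ] jawang 0.1 q [ -1.  24. -15.  51.   0.  89.] F [-0.   0.2 -0.2] w 31.3
```

```bash
python3 -m pendant '[0,0,0,-2.2,-14.3,0,1, 0,0,0,-6.4,-28.2,0,1, 0,0,0,-12.6,-41.3,0,1, 0,0,0,-20.7,-53.3,0,1, 0,0,0,-30.4,-64,0,1, 0,0,0,-41.5,-73.2,0,1, 0,0,0,-53.9,-80.6,0,1, 0,0,0,-67.2,-86.2,0,1, 0,0,0,-80,-89.7,0,1, 0,0,0,-82,-89.8,0,1]' && python3 s.py && python3 -m pendant '[0,0,0,0,0,0,1, 0,0,0,0,0,4,1, 0,0,0,0,0,14,1, 0,0,0,0,0,32,1, 0,0,0,0,0,60,1, 0,0,0,0,0,85,1, 0,0,0,4,16,94,1, 0,0,0,12,52,94,1, 0,0,0,21,90,94,1, 0,0,0,30,127,94,1]'; python3 s.py
```

```text
t: 21.92
tool_pos: [0.472, -0.0979, 0.0421]
tcp_rot: [103.5, 89.9, 103.5]
force: [0.0, 0.3, -0.9]
grip_width: 0.0312
t21.9 tcp [472.  -97.9  42.1] down [-0.001  0.002 -1.   ] jawang 0.1 q [-12.  18. -25.  47.   0.  78.] F [ 0.   0.3 -0.9] w 31.2
t: 22.75
tool_pos: [0.5028, 0.0307, 0.1369]
tcp_rot: [73.2, 89.9, 73.2]
force: [0.3, -0.4, -0.6]
grip_width: 0.0316
t22.8 tcp [502.8  30.7 136.9] down [ 0.001  0.002 -1.   ] jawang 0.0 q [  3.  14. -14.  61.   0.  93.] F [ 0.3 -0.4 -0.6] w 31.6
```

```bash
python3 -m pendant '[0,0,0,9,33,0,1, 0,0,0,20,70,0,1, 0,0,0,31,109,0,1, 0,0,0,42,148,0,1, 0,0,0,52,183,0,1, 0,0,0,58,204,-4,1, 0,0,0,60,211,-20,1, 0,0,0,60,211,-48,1, 0,0,0,60,211,-78,1, 0,0,0,60,211,-92,1]'; python3 s.py
```

```text
t: 23.58
tool_pos: [0.5613, 0.2422, 0.0415]
tcp_rot: [161.7, 89.8, 161.8]
force: [-1.2, -0.2, -1.2]
grip_width: 0.031
t23.6 tcp [561.3 242.2  41.5] down [-0.003  0.001 -1.   ] jawang 0.1 q [ 23.  29.  -7.  55.   0. 113.] F [-1.2 -0.2 -1.2] w 31.0
```

Lower 9.5, release, rise; then move away toward the robot and look.

```bash
python3 -m pendant '[0,0,0,1.5,0,-5,1, 0,0,0,1.5,0,-9,1, 0,0,0,1.5,0,-9.5,1, 0,0,0,1.5,0,-9.5,0.5, 0,0,0,1.5,0,-9.5,0, 0,0,0,1.5,0,-9.5,0, 0,0,0,1.5,0,-9.5,0, 0,0,0,1.5,0,8,0, 0,0,0,1.5,0,45,0, 0,0,0,1.5,0,82,0]' && python3 -m pendant '[0,0,0,-10,0,30,0, 0,0,0,-40,0,60,0, 0,0,0,-75,0,80,0, 0,0,0,-110,0,80,0, 0,0,0,-145,0,80,0, 0,0,0,-180,0,80,0, 0,0,0,-200,0,80,0, 0,0,0,-200,0,80,0, 0,0,0,-200,0,80,0, 0,0,0,-200,0,80,0]' && python3 s.py
python3 - <<'E'
from h import *
im,d=snap('top','top1'); snap('wrist','w2')
cv2.imwrite('pics/c4.png',cv2.resize(im[150:310,135:335,::-1],None,fx=4,fy=4,interpolation=cv2.INTER_CUBIC)[:600])
E
```

```text
t: 24.42
tool_pos: [0.5618, 0.2417, 0.1239]
tcp_rot: [-179.3, 89.7, -179.2]
force: [0.6, 1.0, 0.7]
grip_width: 0.0855
t: 25.25
tool_pos: [0.3626, 0.242, 0.2045]
tcp_rot: [165.4, 89.8, 165.5]
force: [0.1, 0.6, -1.1]
grip_width: 0.0854
t25.2 tcp [362.6 242.  204.5] down [-0.004  0.001 -1.   ] jawang 0.1 q [ 34.   6. -15.  70.   0. 124.] F [ 0.1  0.6 -1.1] w 85.4
```

View pics/c4.png

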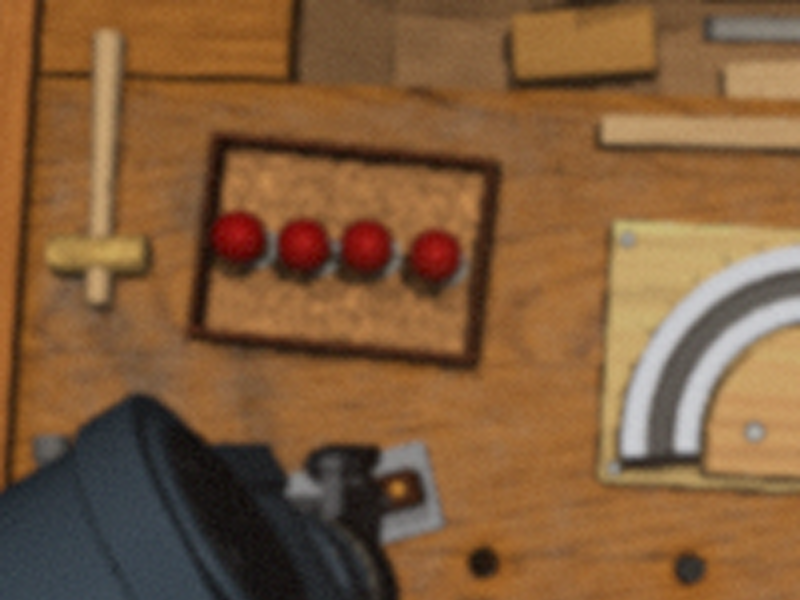

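View pics/w2.png

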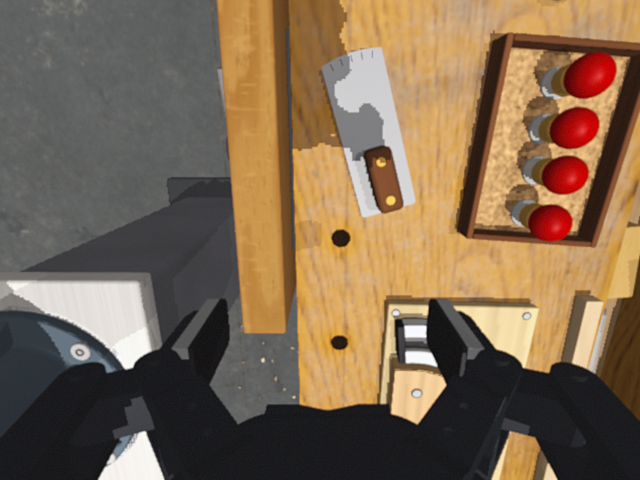

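Run:
```python
from wr import *
from m import fit
p=wr([(381,162),(391,200)],.040);print(p)
fit([(-28,0),(-52,0)],p/1000)
fit([(-75,28),(-75,-28),(72,28),(72,-28)],wr([(363,216),(414,205),(322,67),(379,48)],.008)/1000)
```

```text
cam [399.2, 50.9, 1228.1] 486.71277471744634
[[410.3 293.3]
 [421.1 259.3]]
 pose [403.6 314.4] 107.62 res [[-1.8, 5.6], [1.8, -5.6]]
 pose [403.7 313.9] 106.4 res [[1.3, 2.7], [-1.1, -1.5], [1.3, -0.4], [-1.6, -0.8]]
```

```bash
python3 -m pendant '[0,-0.2,4,10,6,-15,0, 0,-0.2,9,24,15,-40,0, 0,-0.2,14,38,25,-70,0, 0,-0.2,17,49,32,-100,0, 0,-0.2,17,53,34,-130,0, 0,-0.2,17,53,34,-155,0, 0,-0.2,17,53,34,-175,0, 0,-0.2,17,53,34,-189,0, 0,-0.2,17,53,34,-195,0, 0,-0.2,17,53,34,-195,0]' 80 && python3 s.py && python3 -m pendant '[0,0,0,0,0,0,1, 0,0,0,0,0,0,1, 0,0,0,0,0,0,1, 0,0,0,0,0,0,1, 0,0,0,0,0,0,1, 0,0,0,0,0,0,1, 0,0,0,0,0,0,1, 0,0,0,0,0,0,1, 0,0,0,0,0,0,1, 0,0,0,0,0,0,1]' && python3 s.py
```

```text
t: 26.18
tool_pos: [0.4157, 0.2752, 0.0074]
tcp_rot: [-163.2, 89.8, -146.2]
force: [-1.0, 0.7, -0.5]
grip_width: 0.0857
t26.2 tcp [415.7 275.2   7.4] down [-0.003 -0.002 -1.   ] jawang 17.0 q [ 34.  22. -25.  43.  -0. 106.] F [-1.   0.7 -0.5] w 85.7
t: 27.02
tool_pos: [0.416, 0.2754, 0.0082]
tcp_rot: [-162.6, 89.8, -145.5]
force: [-1.2, -0.5, 6.2]
grip_width: 0.0228
t27.0 tcp [416.  275.4   8.2] down [-0.002 -0.002 -1.   ] jawang 17.0 q [ 34.  22. -25.  43.  -0. 106.] F [-1.2 -0.5  6.2] w 22.8
```

```bash
python3 -m pendant '[0,0,0,0,0,8,1, 0,0,0,0,0,28,1, 0,0,0,0,0,55,1, 0,0,-4,0,-8,78,1, 0,0,-10,0,-30,85,1, 0,0,-16,0,-60,85,1, 0,0,-22,0,-92,85,1, 0,0,-28,0,-124,85,1, 0,0,-34,0,-156,85,1, 0,0,-40,0,-186,85,1]' 80; python3 s.py
```

```text
t: 27.85
tool_pos: [0.4156, 0.088, 0.0939]
tcp_rot: [-163.3, 89.9, 173.4]
force: [-0.1, -0.0, -1.8]
grip_width: 0.0232
t27.9 tcp [415.6  88.   93.9] down [-0.002  0.    -1.   ] jawang -23.3 q [ 12.  10. -28.  53.   0. 125.] F [-0.1 -0.  -1.8] w 23.2
```

```bash
python3 -m pendant '[0,0,-6,-2,-28,0,1, 0,0,-12.5,-4,-60,0,1, 0,0,-19,-6,-94,0,1, 0,0,-25.5,-9,-130,0,1, 0,0,-32,-12,-167,0,1, 0,0,-38.5,-15,-204,0,1, 0,0,-45,-18,-241,0,1, 0,0,-51.5,-21,-278,0,1, 0,0,-58,-24,-313,0,1, 0,0,-64.5,-27,-340,0,1]' && python3 -m pendant '[0,0,0,0,0,0,1, 0,0,0,0,0,0,1, 0,0,0,0,0,0,1, 0,0,0,0,0,0,1, 0,0,0,0,0,0,1, 0,0,0,0,0,0,1, 0,0,0,0,0,0,1, 0,0,0,0,0,0,1, 0,0,0,0,0,0,1, 0,0,0,0,0,0,1]'; python3 s.py;  python3 - <<'E'
from h import *
im,d=snap('wrist','w3'); snap('side','s3')
E
```

```text
t: 28.68
tool_pos: [0.3883, -0.2547, 0.0948]
tcp_rot: [156.3, 90.0, 68.2]
force: [1.0, 1.0, -1.6]
grip_width: 0.0231
t: 29.52
tool_pos: [0.3884, -0.2545, 0.0948]
tcp_rot: [149.2, 90.0, 61.1]
force: [0.7, 1.1, -2.1]
grip_width: 0.0227
t29.5 tcp [ 388.4 -254.5   94.8] down [ 0.     0.001 -1.   ] jawang -88.1 q [-33.  13. -23.  54.   0. 145.] F [ 0.7  1.1 -2.1] w 22.7
```

View pics/w3.png

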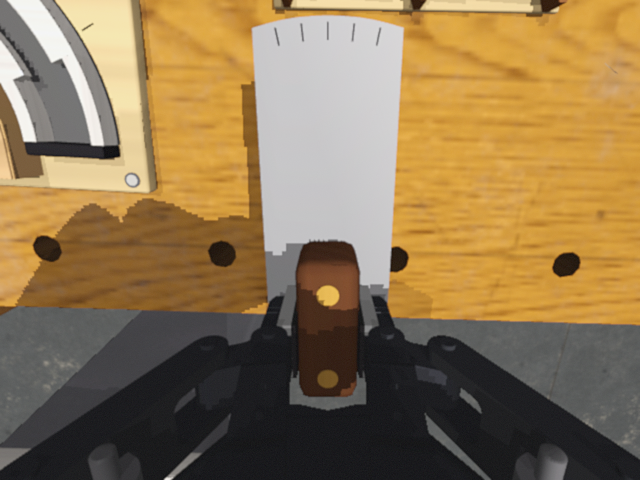

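Run:
```python
from wr import *
print('front corners+tip',wr([(253,28),(404,28),(328,15)],.0946).tolist(), 'sides',wr([(259,180),(396,180)],.0946).tolist())
print('rack front edge floor z4',wr([(275,8),(415,11),(548,12)],.004).tolist())
print('jig corner (426.6..,-137)',wr([(155,192)],.015).tolist())
```

```text
front corners+tip [[501.2, -223.8], [503.0, -279.6], [506.2, -251.4]] sides [[445.3, -224.5], [447.2, -281.8]]
rack front edge floor z4 [[535.2, -218.9], [536.4, -302.3], [538.5, -381.7]]
jig corner (426.6..,-137) [[424.3, -140.1]]
```

```bash
python3 -m pendant '[0,0,-0.7,4,-4,-8,1, 0,0,-0.7,8,-8,-24,1, 0,0,-0.7,12,-11,-42,1, 0,0,-0.7,12,-11,-58,1, 0,0,-0.7,12,-11,-70,1, 0,0,-0.7,12,-11,-77,1, 0,0,-0.7,12,-11,-80,1, 0,0,-0.7,12,-11,-80.5,1, 0,0,-0.7,12,-11,-80.5,1, 0,0,-0.7,12,-11,-80.5,1]'; python3 s.py;  python3 - <<'E'
from h import *
im,d=snap('wrist','w4')
im,d=snap('side','s4'); cv2.imwrite('pics/s4c.png',cv2.resize(im[150:230,300:440,::-1],None,fx=5,fy=5,interpolation=cv2.INTER_CUBIC))
a=cv2.imread('pics/w4.png'); b=cv2.imread('pics/s4c.png'); 
cv2.imwrite('pics/j4.png',np.vstack([cv2.resize(a[:240],(700,262)),b[:330]]))
E
```

```text
t: 30.45
tool_pos: [0.4008, -0.266, 0.0148]
tcp_rot: [98.5, 89.9, 9.7]
force: [0.4, -0.7, -2.3]
grip_width: 0.0228
t30.4 tcp [ 400.8 -266.    14.8] down [ 0.001  0.    -1.   ] jawang -88.8 q [-34.  20. -27.  43.   0. 145.] F [ 0.4 -0.7 -2.3] w 22.8
```

View pics/j4.png

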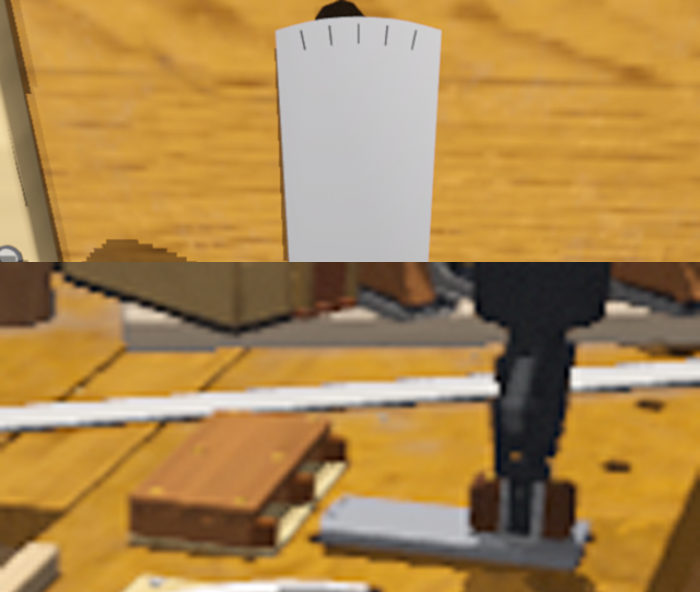

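```bash
python3 -m pendant '[0,0,0,6,0.3,0,1, 0,0,0,14,0.5,0,1, 0,0,0,22,0.7,0,1, 0,0,0,30,0.9,0,1, 0,0,0,38,1.1,0,1, 0,0,0,46,1.3,0,1, 0,0,0,54,1.4,0,1, 0,0,0,62,1.6,0,1, 0,0,0,68,1.7,0,1, 0,0,0,70,1.7,0,1]'; python3 s.py
```

```text
t: 31.38
tool_pos: [0.472, -0.2643, 0.0148]
tcp_rot: [87.2, 89.9, -1.6]
force: [0.1, -0.2, -1.0]
grip_width: 0.0228
t31.4 tcp [ 472.  -264.3   14.8] down [ 0.002 -0.    -1.   ] jawang -88.8 q [-29.  24. -19.  46.   0. 150.] F [ 0.1 -0.2 -1. ] w 22.8
```

```bash
python3 -m pendant '[0,0,0,5,0.1,0,1, 0,0,0,11,0.2,-0.5,1, 0,0,0,16,0.3,-1,1, 0,0,0,20,0.4,-1,1, 0,0,0,22,0.4,-1,1, 0,0,0,24,0.4,-1,1, 0,0,0,25,0.4,-1,1, 0,0,0,26,0.4,-1,1, 0,0,0,26.5,0.4,-1,1, 0,0,0,27,0.4,-1,1]'; python3 s.py
```

```text
t: 32.22
tool_pos: [0.4989, -0.2639, 0.0139]
tcp_rot: [87.2, 89.9, -1.6]
force: [0.7, -0.2, -1.8]
grip_width: 0.023
t32.2 tcp [ 498.9 -263.9   13.9] down [ 0.002 -0.    -1.   ] jawang -88.8 q [-28.  26. -16.  48.   0. 151.] F [ 0.7 -0.2 -1.8] w 23.0
```

```bash
python3 -m pendant '[0,0,0,0.5,0,0,1, 0,0,0,1,0,0,1, 0,0,0,1.5,0,0,1, 0,0,0,2,0,0,1, 0,0,0,2.5,0,0,1, 0,0,0,3,0,0,1, 0,0,0,3.5,0,0,1, 0,0,0,4,0,0,1, 0,0,0,4,0,0,1, 0,0,0,4,0,0,1]'; python3 s.py
```

```text
t: 33.05
tool_pos: [0.5009, -0.2636, 0.0133]
tcp_rot: [-103.8, 89.9, 167.3]
force: [-6.3, -0.7, -0.5]
grip_width: 0.0227
t33.0 tcp [ 500.9 -263.6   13.3] down [-0.002  0.    -1.   ] jawang -88.8 q [-28.  27. -16.  48.  -0. 151.] F [-6.3 -0.7 -0.5] w 22.7
```

```bash
python3 -m pendant '[0,0,0,1,0,-0.5,1, 0,0,0,1,0,-1,1, 0,0,0,1,0,-1,1, 0,0,0,1,0,-1,0.3, 0,0,0,0,0,-1,0, 0,0,0,0,0,-1,0, 0,0,0,0,0,-1,0, 0,0,0,0,0,-1,0, 0,0,0,0,0,20,0, 0,0,0,0,0,50,0]' && python3 -m pendant '[0,0,0,-5,0,35,0, 0,0,0,-25,0,70,0, 0,0,0,-55,5,105,0, 0,0,0,-85,12,135,0, 0,0,0,-110,20,150,0, 0,0,0,-125,30,150,0, 0,0,0,-130,40,150,0, 0,0,0,-130,40,150,0, 0,0,0,-130,40,150,0, 0,0,0,-130,40,150,0]'; python3 s.py;  python3 - <<'E'
from h import *
snap('wrist','w5')
snap('top','top2')
E
```

```text
t: 33.88
tool_pos: [0.4992, -0.2626, 0.0616]
tcp_rot: [-115.2, 89.6, 155.9]
force: [-0.1, -0.1, -0.9]
grip_width: 0.0855
t: 34.72
tool_pos: [0.3701, -0.2228, 0.211]
tcp_rot: [-115.7, 89.6, 155.5]
force: [-0.6, -0.0, -0.1]
grip_width: 0.0851
t34.7 tcp [ 370.1 -222.8  211. ] down [-0.006  0.003 -1.   ] jawang -88.8 q [-31.   5. -14.  71.  -0. 148.] F [-0.6 -0.  -0.1] w 85.1
```

View pics/w5.png

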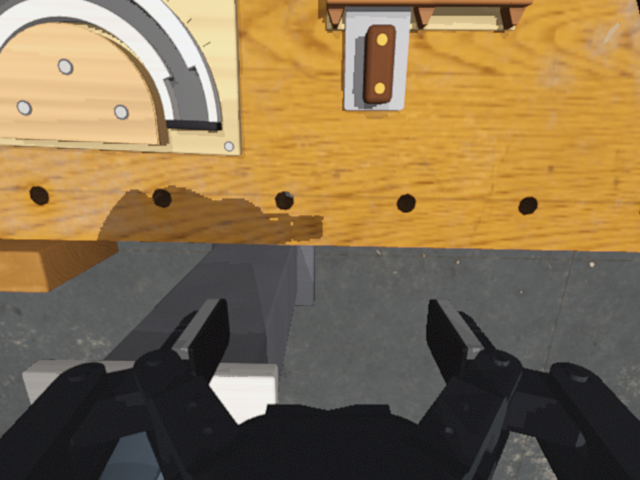

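View pics/top2.png

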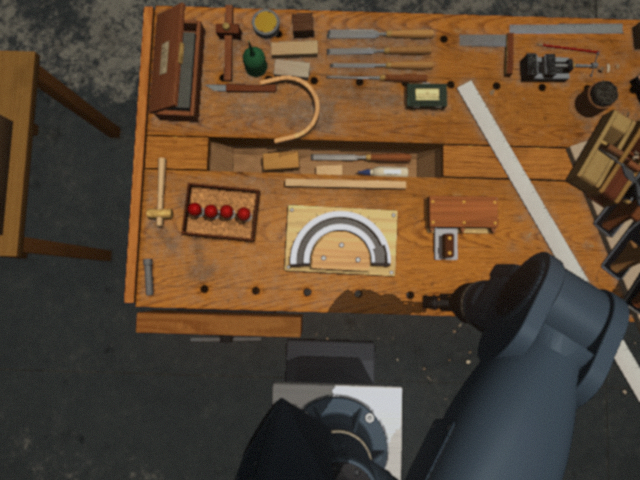

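Run:
```python
from wr import *
print('gauge back corners',wr([(344,108),(404,110)],.012).tolist(),'front side',wr([(346,30),(408,30)],.012).tolist(),'screws z44',wr([(382,40),(379,88)],.044).tolist())
print('mouth floor',wr([(333,28),(422,27),(512,27)],.004).tolist())
```

```text
gauge back corners [[468.3, -236.1], [467.8, -292.6]] front side [[532.7, -235.6], [533.8, -290.2]] screws z44 [[518.2, -263.6], [482.6, -263.5]]
mouth floor [[536.0, -224.1], [538.4, -304.2], [540.1, -385.1]]
```

```bash
python3 -c "
from bench import bot
print(bot.hand_in())"; python3 s.py
```

```text
the job is handed in; nothing more can be done
None
the job is handed in; nothing more can be done
```

The jig is stripped and the job is handed in at about 35 s of the 210 s allowed. Nothing was dropped, and the grip never visibly slackened. The hand-in itself reports no verdict.

- **Stops:** four were present. I slid each one round to the exit gap, lifted it out and set it in the tray. The last overhead picture shows all four inside the tray.
- **Gauge:** one was present. I pushed it rounded end first into the left slot until I felt the back, at about 6 N. The last wrist picture puts it about 1 mm from fully home and within about 2° of straight, with its grip bar outside. It was not knocked aside.
- **Bystanders:** the hammer, ash strip and bench dog look unmoved in the last overhead picture. I judged this by eye and did not measure it.
- **Disagreements:** none of the checks failed. Positions from the wrist and overhead cameras mostly agreed to 2–4 mm; the widest gap was about 8 mm, at the left end of the rack mouth in the last picture.

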